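Take the wine's temperature with a trigger thermometer

TASK

Check the wine before it is poured: pick up the pistol-shaped infrared thermometer that lies on its side on the table and aim it squarely at the middle of the wine bottle's body, with the lens about 8 cm from the glass. It only measures while its trigger is fully squeezed, so finish still holding it there, clear of the table, still and with the trigger held fully in, and do not let go. Touch neither bottle, and leave the glasses and the plate where they are.

Things in the scene. Friction and masses are not known exactly. Their poses are not given: they have to be found in the camera images.
- thermometer: pistol-shaped infrared thermometer, grey head, black handle, 0.2 kg, lying on its side. x: where it aims (along the head); y: its top, so the handle runs to -y; z: up. Origin: on the table under the point grip. In this frame, mm: head x -58 to 78, y 22 to 64, z 0 to 42; round nose, diameter 36, on to x 92; handle z 3 to 39, straight down to y -30, then raked back to the butt at y -98, x -36 to 2
- grip (a point): middle of the grip, 21 mm above the table as it lies, axes as thermometer. From here the trigger's front face is 22 mm ahead (+x; 15 mm when fully squeezed) and the handle's back face 22 mm behind, so along x the fingers find 44 mm, then 37 mm. The trigger is 32 mm long (y -15 to 17) and 24 mm wide (z -12 to 12); the head's underside is at y 22
- lens (a point): middle of the lens, on the front end of the nose; 92 mm ahead (x) of the grip and 43 mm (y) beside it; same axes as thermometer, x is the line of sight
- trigger (a joint): travel of the trigger in metres: 0 let go, 0.007 fully squeezed against its stop. It slides straight back along the thermometer's -x against a spring: 1.6 N to start it, 4.4 N at the stop; it springs back when let go
- wine_bottle: wine bottle of green glass with paper label and a long neck, 75 mm in diameter, 300 mm tall, full, 1.2 kg, standing; it is the taller and slimmer of the two bottles. Origin: centre of its underside, z up. It stands to the left or to the right of the thermometer, in turns with the water bottle
- bottle_mid (a point): point on the wine bottle's axis, 95 mm above its underside: the middle of its straight body, the place to aim at
- water_bottle: squat water bottle of clear glass with a steel cap, 92 mm in diameter, 195 mm tall, standing. Origin: centre of its underside
- wine_glass: stemmed wine glass, 80 mm at its widest, 200 mm tall, standing beyond the thermometer. Origin: centre of its foot
- tumbler: straight water tumbler of clear glass, 72 mm in diameter, 105 mm tall. Origin: centre of its underside
- side_plate: white side plate, 164 mm in diameter, 20 mm high. Origin: centre of its underside
Things that resemble listed ones, but are neither listed nor needed, are in the scene too. Of the things that look like the thermometer, take the one that is farthest to the robot's left at the start.

How it is judged (in metres and radians):
On the way:
1. the thermometer is picked up, clear of the table (height (world z) of grip above 0.045 m), for 0.2 s.
At the end, for the whole second after the job is handed in: Thermometer still in the fingers, grip over 55 mm up, touching nothing else; trigger in over 5.5 of 7 mm; lens 40 to 120 mm from the wine bottle's glass, line of sight within 22 mm of the bottle's axis sideways and 50 mm of mid-body in height; the others not moved 15 mm (value of joint trigger above 0.0055 m and height (world z) of grip above 0.055 m and contact force between thermometer and the fingers above 1 N and x of bottle_mid in the frame of lens between 0.0775 and 0.1575 m and y of bottle_mid in the frame of lens between -0.022 and 0.022 m and z of bottle_mid in the frame of lens between -0.05 and 0.05 m and linear speed of thermometer below 0.02 m/s and angular speed of thermometer below 0.15 rad/s and angle between wine_bottle's own z axis and vertical below 0.05 rad and contact force between thermometer and wine_bottle below 0.2 N and contact force between thermometer and water_bottle below 0.2 N and contact force between thermometer and wine_glass below 0.2 N and contact force between thermometer and tumbler below 0.2 N and contact force between thermometer and side_plate below 0.2 N and distance of each of wine_bottle, water_bottle, wine_glass, tumbler, side_plate from where it was at the start of the episode below 0.015 m); the arm keeps its last pose, push and grip.
It fails at once if a bottle is touched by the arm, the fingers or the thermometer (contact force between any of water_bottle, wine_bottle and the arm above 0.5 N or contact force between any of water_bottle, wine_bottle and the fingers above 0.5 N or contact force between any of water_bottle, wine_bottle and thermometer above 0.5 N).
It fails at once if a glass or the plate is moved by more than 15 mm (distance of any of wine_glass, tumbler, side_plate from where it was at the start of the episode above 0.015 m).
It also fails if it takes over 48 s, if anything falls off the work surface, if the arm or the gripper's body presses on something with over 40 N, if the wrist force passes 120 N, or if a joint passes its speed limit or range.

ROBOT

A 6-joint arm with a two-finger parallel gripper is mounted at the origin on the work surface. World frame = base frame: x ahead of the robot, y to its left, z up, the work surface at z = 0. Lengths are in mm, angles in rad, forces in N, time in s.
With the tool pointing down it reaches from about 250 to 800 mm from the base axis. Payload 3.9 kg.
Tool frame: the origin (TCP) lies at the very end of the fingers, on their centre line; the grasp point (between the pads) lies 19 mm behind it (ctrl.tcp_to_grasp is the distance from the TCP to the grasp point, in mm); z points along the fingers, y is the line along which they close (so a half turn about z gives the same grasp; the last joint's range is limited). The gripper opens to 85 mm and grips with 20 to 120 N. Pads are 22 mm wide; open, the fingers measure 114 mm over their backs; the gripper's body (76 mm by 85 mm) begins 54 mm behind the grasp point. The pads swing forward as they close: fully open they stand 13 mm farther back than shut.
Start: joints at [-1.1, 0.26, -0.138, 1.173, 0, 1.571], TCP at [238.134, -467.876, 231.304] pointing down, gripper open.
Joint ranges: [-2.78, 2.78], [-0.83, 1.72], [-1.28, 1.37], [-1.9, 2.12], [-1.57, 1.48], [-3.14, 3.14]. Speed limits (rad/s): [2.57, 2.57, 3.14, 3.14, 3.14, 3.14].

INTERFACE

Orientations are given as a unit quaternion [w, x, y, z].
In Python, from plant import ctrl, vision gives the robot as it stands. The module is installed in compiled form; this text tells all that it offers.
- The arm moves only by the shell command python3 -m handwheel 'ROWS' [FORCE]. ROWS is JSON, a list of rows, each a list of 3 entries, a list of its own where there are three numbers: the shift along the world's x, y, z as a fraction of full scale, then the turn about the world's z as a fraction of full scale, then the opening, from -1 (shut) to 1 (fully open). In form: [[[dx, dy, dz], spin, jaw], ...]. A call has 1 to 8 rows; each row is the pose to reach, as a shift and turn from the pose commanded when the call began, turning the shorter way round; what a row does not reach only later rows make up. Full scale, the value 1, is 0.3 m for a shift and pi rad for a turn. A row lasts 1/8 s, in which the tool goes at most 62.5 mm and 10.7 degrees, less where a joint would pass 70% of its speed; a pose out of reach is approached as far as the arm can. A call with a number of a shift or a turn outside -1 to 1 is refused whole. A call with a gripper value outside its range is refused whole. The fingers move at their own pace and stop on an object; FORCE is the grip in N (left out, the last holds). Time passes only in rows, so rows that repeat a pose let the fingers close. It gives the time, the measured TCP pose, the force, the opening and the grip force at its end, in the units of the state.
- ctrl.get_state(): the state, without advancing time (a new reading comes with each control period).
- vision.camera(name): name is "scene" or "top" or "wrist"; returns the picture (480x640x3 uint8, red, green, blue); there is no depth.
- vision.camera_params(name): a dict with "vfov" (degrees; the focal length in pixels is half the picture's height over the tangent of half this angle, whatever the lens; pixels are square), "cx", "cy" (the principal point, pixels), "k1" (the pictures are not rectified: a ray, as slopes to the right and down, at radius r is drawn at 1 + k1 r^2 times it, then the intrinsics apply), "rvec" (rotation vector, rad) and "tvec" (3), from world to camera coordinates, as OpenCV has them; the wrist camera has in their place "tool_from_camera" (4x4, takes a point from camera to tool coordinates, whose origin is the TCP and whose axes are the flange's). Camera axes: x right, y down, z forward; pixel columns grow to the right and rows downward; lengths in mm; the calibration is good to about 2 mm. A picture is of the moment at which its call begins: read the wrist's pose just before it. camera_params takes no time and is no camera call.
- ctrl.hand_in(): hands the job in; it is judged then, once.
The state is a dict: "t": time; "qpos": joint angles; "qd": joint speeds; "effort": joint torques, N m; "tcp_pos": TCP position; "ee_rot": TCP orientation; "wrist_force": force on the tool from outside, world axes, zero at the start; "torque": the same for the moment, N m; "width": opening from 0.0 (shut) to 1.0 (fully open); "gripper_force": force on a finger pad.
Only numpy, scipy, OpenCV 4.12 (cv2) and the standard library are available. Lean on these libraries where they do the work, as an engineer would, in place of code of your own. Each camera call takes 0.05 s, during which the arm holds its last target. There are 200 camera calls.

## Working session

There is one attempt and no reset: what is moved stays moved. The work goes in short steps, Python scripts to look and compute and a shell command to move; the robot and the scene stay as the last step left them, time stands still between calls to the robot, and variables do not carry over. Pictures are saved under pics/ and viewed, at most 10 in all, crops included, and the job is handed in when it is done.

```bash
mkdir -p pics; cat > h.py <<'E'
import numpy as np, cv2
from plant import ctrl, vision
def ray(name,uv,st=None):
    p=vision.camera_params(name); f=240/np.tan(np.radians(p['vfov'])/2)
    uv=np.atleast_2d(np.float64(uv)); d=(uv-[p['cx'],p['cy']])/f
    s=d.copy()
    for _ in range(20): s=d/(1+p['k1']*(s**2).sum(1,keepdims=True))
    v=np.c_[s,np.ones(len(s))]
    if name=='wrist':
        T=np.array(p['tool_from_camera']); w,x,y,z=st['ee_rot']
        from scipy.spatial.transform import Rotation as R
        Rt=R.from_quat([x,y,z,w]).as_matrix()
        return Rt@T[:3,3]+st['tcp_pos'], v@(Rt@T[:3,:3]).T
    Rm=cv2.Rodrigues(np.float64(p['rvec']))[0]
    return -Rm.T@np.float64(p['tvec']).ravel(), v@Rm
def onz(name,uv,z,st=None):
    o,d=ray(name,uv,st); return o+d*((z-o[2])/d[:,2:])
E
python3 - <<'E'
from h import *
for n in ('scene','top'):
    cv2.imwrite(f'pics/{n}0.png',vision.camera(n)[:,:,::-1]); 
    o,d=ray(n,[[320,240]]);print(n,o.round(),d.round(2), vision.camera_params(n)['vfov'])
print(ctrl.get_state())
E
```

```text
scene [ 997. -545.  877.] [[-0.43  0.45 -0.78]] 55.57437348929089
top [ 318.  -83. 1253.] [[ 0.21 -0.01 -0.98]] 48.24408704318772
{'t': 0.1, 'qpos': array([-1.09998137e+00,  2.60608434e-01, -1.39234972e-01,  1.17270239e+00,
       -2.22917994e-06,  1.57078010e+00]), 'qd': array([ 0.00061282, -0.00107896,  0.00193109,  0.00135406, -0.00013047,
       -0.00026262]), 'effort': array([ 1.02945132e-04, -4.06507909e+01,  2.54527223e+01,  1.00943277e-02,
       -3.09807842e-05, -1.75635148e-05]), 'tcp_pos': array([ 237.86914546, -467.33574332,  230.55525155]), 'ee_rot': array([-8.50350032e-04,  9.72417118e-01,  2.33247043e-01, -2.05099254e-04]), 'wrist_force': array([-0.09357697, -0.98990632,  0.46885703]), 'torque': array([-0.02890927, -0.02268989, -0.02170268]), 'gripper_force': 0.0, 'width': 0.9993033220596778}
```

View pics/scene0.png

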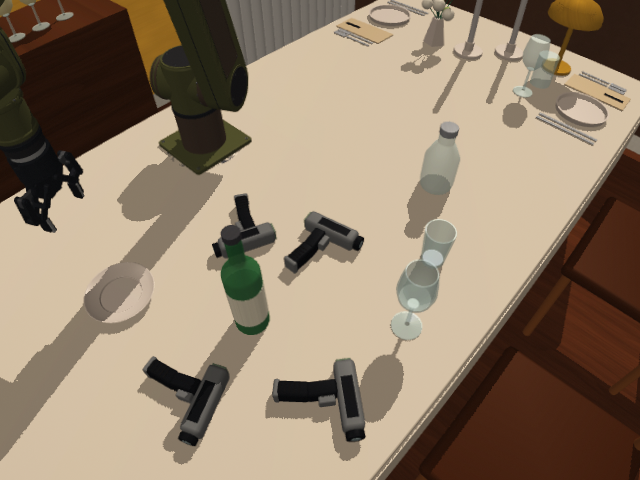

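View pics/top0.png

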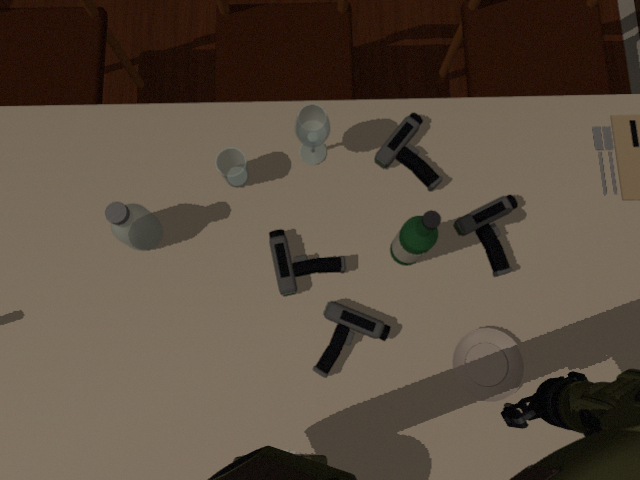

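The chosen thermometer is the leftmost one, in the top view at about (285,262) with its nose up at (278,234). The wine bottle's cap is at about (432,218), with its base near (405,252), to the right of the thermometer. I'll measure both now.

```bash
python3 - <<'E'
from h import *
t=cv2.imread('pics/top0.png'); s=cv2.imread('pics/scene0.png')
print('capT',onz('top',[[432,218]],300),'capS',onz('scene',[[231,231]],300))
for n,uv in dict(nose=[278,233],rear=[288,294],butt=[345,264],h=[300,267]).items(): print(n,onz('top',[uv],21).round(1))
for n,uv,z in (('wg',[313,152],0),('tum',[236,177],0),('wat',[118,213],195),('plate',[488,362],15),('th2',[357,320],21),('th2nose',[387,334],21)): print(n,onz('top',[uv],z).round(1))
def up(im,x,y,w,h): return cv2.resize(im[y:y+h,x:x+w],(400,300),interpolation=cv2.INTER_CUBIC)
a=np.hstack([up(t,260,220,100,75),up(t,380,200,80,60)]);b=np.hstack([up(s,275,200,100,75),up(s,190,220,160,120)])
c=np.vstack([a,b]);c=np.uint8(255*(c/255.)**.6);cv2.imwrite('pics/z.png',c)
E
```

```text
capT [[ 558.92593492 -301.5994474   300.        ]] capS [[ 556.91244025 -298.55359528  300.        ]]
nose [[600.6  -0.7  21. ]]
rear [[456.1 -22.8  21. ]]
butt [[ 523.4 -156.2   21. ]]
h [[518.4 -51.4  21. ]]
wg [[809.3 -87.2   0. ]]
tum [[748.3 102.7   0. ]]
wat [[609.2 313.7 195. ]]
plate [[ 294.6 -470.9   15. ]]
th2 [[ 393.6 -179.4   21. ]]
th2nose [[ 360.9 -246.2   21. ]]
```

View pics/z.png

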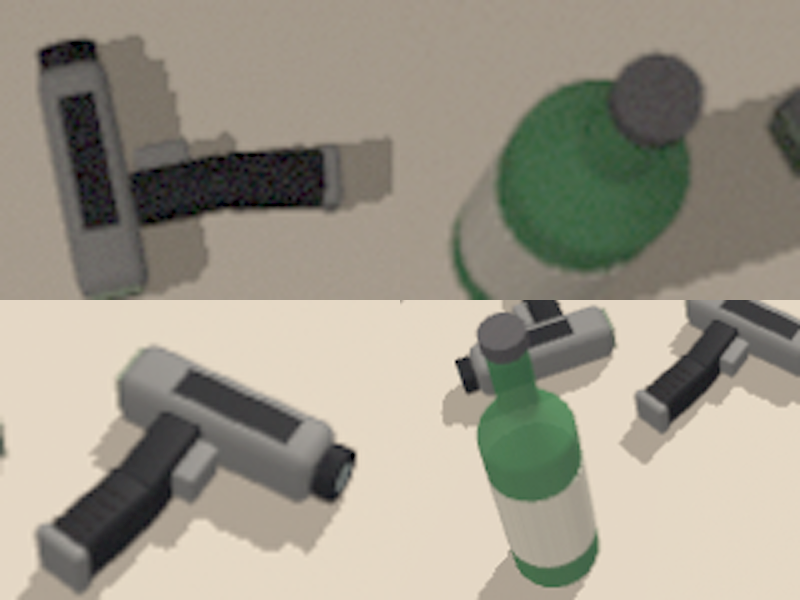

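The crops confirm the nose, rear and cap pixels, which put the bottle at about (556,-300) and the grip at about (518,-57) with a heading near 9°. I'll move over it, keeping away from the bottle.

```bash
python3 -m handwheel '[[[0.2,1,0.15],0.4,1],[[0.2,1,0.15],0.4,1],[[0.2,1,0.15],0.4,1],[[0.2,1,0.15],0.4,1],[[0.2,1,0.15],0.4,1],[[0.2,1,0.15],0.4,1],[[0.2,1,0.15],0.4,1],[[0.2,1,0.15],0.4,1]]' 60
python3 -m handwheel '[[[0.6,0.37,0],0,1],[[0.6,0.37,0],0,1],[[0.6,0.37,0],0,1],[[0.6,0.37,0],0,1],[[0.6,0.37,0],0,1],[[0.6,0.37,0],0,1]]'
python3 - <<'E'
from h import *
s=ctrl.get_state();np.save('s1.npy',s,allow_pickle=True);im=vision.camera('wrist')[:,:,::-1];cv2.imwrite('pics/w1.png',im)
print(s['tcp_pos'],s['ee_rot'],s['qpos'])
E
```

```text
t: 1.1
tcp_pos: [297.9, -167.5, 276.1]
ee_rot: [-0.0, 0.65, 0.76, -0.0]
wrist_force: [-0.0, -0.6, 0.7]
width: 0.997
gripper_force: 0.0
t: 1.85
tcp_pos: [477.1, -57.4, 275.9]
ee_rot: [-0.001, 0.65, 0.76, -0.001]
wrist_force: [-0.1, -0.8, -0.4]
width: 0.997
gripper_force: 0.0
[477.06495423 -57.3970533  275.92829227] [-6.44345481e-04  6.50306686e-01  7.59671250e-01 -6.24861896e-04] [-1.19521183e-01  1.68887035e-01 -1.41363253e-01  1.26231167e+00
 -3.24175459e-04  1.29645594e+00]
```

View pics/w1.png

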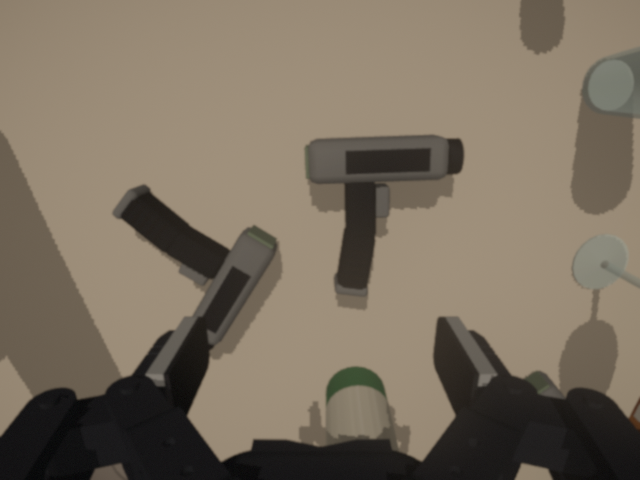

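The wrist view shows the thermometer with its nose end at (463,156), head rear at (306,160), trigger edge at u=389 over v 186–216, and the handle at u 345–376. Next I fit edges.

```bash
python3 - <<'E'
from h import *
s=np.load('s1.npy',allow_pickle=True).item();im=cv2.imread('pics/w1.png')
print(ray('wrist',[[320,240]],s)[0])
sub=im[120:310,295:475].astype(int); g=sub.max(2)
bg=np.median(im[60:120,300:480].max(1)); print(bg)
for v in (145,160,170): print(v, im[v,298:312].max(1), im[v,455:470].max(1))
for v in (190,200,210): print(v, im[v,340:350].max(1), im[v,370:396].max(1))
for u in (325,400,435): print(u, im[130:145,u].max(1), im[174:190,u].max(1))
E
```

```text
[465.1196323   20.62712208 418.08238792]
143.0
145 [158 159 159 158 158 157 150 135 117 110 104  99  96  96] [ 50  48  48  48  48  49  58  87 124 147 156 157 157 157 157]
160 [159 158 158 158 157 153 139 116 102  96  90  89  90  91] [ 49  49  48  50  50  49  53  68 103 137 153 157 157 157 157]
170 [158 158 159 158 158 156 149 131 109  98  90  87  88  90] [ 47  46  49  50  56  81 116 143 154 157 157 158 157 157 157]
190 [113 113 112 106  86  59  45  43  44  44] [ 42  42  42  42  42  57  78  91  95  95  96  96  96  97  97  96  95  92
  89  92 104 110 112 112 113 112]
200 [113 114 113 106  88  63  47  43  44  44] [ 43  43  42  42  43  58  79  92  96  96  96  96  96  96  96  96  95  91
  89  92 102 110 112 113 113 112]
210 [135 144 145 134 110  78  53  44  44  45] [ 44  45  44  44  46  60  80  92  95  95  96  96  96  96  95  95  94  93
  98 119 139 151 156 157 156 155]
325 [158 158 158 158 158 158 155 146 124  98  90  92  95  98 100] [ 97  96  95  92  88  84  81  76  75  87 105 113 114 114 115 114]
400 [157 157 157 155 147 127 101  87  87  92  94  96  97  97  98] [ 87  86  82  78  74  71  80  98 109 112 112 112 111 112 113 113]
435 [157 157 156 153 141 113  91  89  93  96  97  98  99  98  98] [ 87  84  79  76  75  84  99 110 113 115 114 113 114 114 113 114]
```

```bash
python3 - <<'E'
from h import *
s=np.load('s1.npy',allow_pickle=True).item()
W=lambda uv,z:onz('wrist',uv,z,s)[:,:2]
lo=W([[325,183.5],[400,181],[435,179.3]],38); up=W([[325,138.2],[400,135.3],[435,134.7]],20)
for q in (lo,up): p=np.polyfit(q[:,0],q[:,1],1);print(np.degrees(np.arctan(p[0])),q.mean(0))
print('nose',W([[463.3,156]],36),'rear',W([[305,160]],25))
print('trig',W([[389.8,190],[389.8,200],[388.7,210]],33),'handleback',W([[344.3,200]],[39]),W([[344.3,200]],3),'handlefront',W([[375.8,200]],39))
for a in (8,9,10):
  a=np.radians(a);u=np.array([np.cos(a),np.sin(a)]);v=np.array([-u[1],u[0]])
  print([ (q@u).round(1) for q in (W([[463.3,156]],36)-92*u, W([[305,160]],25)+58*u, W([[389.8,200]],33)-22*u, W([[344.3,200]],30)+22*u)],'v',(lo.mean(0)-22*v)@v,(up.mean(0)-64*v)@v)
E
```

```text
11.193277254427779 [535.91408076 -29.19450148]
10.9784670681778 [530.38378916  12.06298667]
nose [[604.16504463   6.089597  ]] rear [[454.84040913 -22.89644135]]
trig [[541.56669499 -37.87879766]
 [543.60939611 -47.68132003]
 [544.59990274 -57.80148959]] handleback [[498.51570144 -53.55062834]] [[501.68719799 -60.59500471]] handlefront [[528.86694567 -48.76180557]]
[array([507.1]), array([505.2]), array([509.7]), array([508.8])] v -125.49520706324267 -125.86956612725663
[array([505.7]), array([503.7]), array([507.5]), array([506.5])] v -134.67050124966175 -135.05583304032905
[array([504.]), array([502.]), array([505.1]), array([504.1])] v -143.8114749099365 -144.22045565832403
```

```bash
python3 -m handwheel '[[[0.15,0.008,0],0.012,1],[[0.15,0.008,-0.2],0.012,1],[[0.15,0.008,-0.4],0.012,1],[[0.15,0.008,-0.55],0.012,1],[[0.15,0.008,-0.7],0.012,1],[[0.15,0.008,-0.7],0.012,1]]'
python3 - <<'E'
from h import *
s=ctrl.get_state();im=vision.camera('wrist')[:,:,::-1];cv2.imwrite('pics/w2.png',im)
E
```

```text
t: 2.65
tcp_pos: [518.7, -55.0, 63.8]
ee_rot: [-0.003, 0.636, 0.772, -0.002]
wrist_force: [-0.8, 0.2, 0.8]
width: 1.002
gripper_force: 0.0
```

View pics/w2.png

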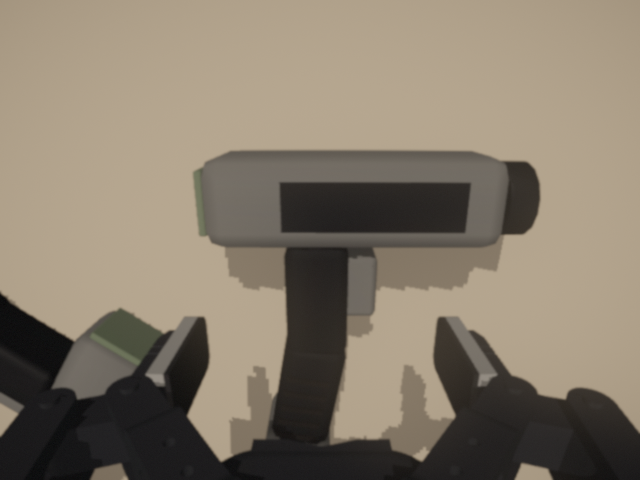

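Alignment is good: the head is parallel to the closing line and the trigger and handle lie between the fingers. I'll descend and read the pose.

```bash
python3 -m handwheel '[[[0.01,0,-0.1],0,1],[[0.01,0,-0.16],0,1],[[0.01,0,-0.2],0,1],[[0.01,0,-0.2],0,1],[[0.01,0,-0.2],0,1]]'
```

```text
t: 3.32
tcp_pos: [527.2, -54.7, 7.6]
ee_rot: [0.001, 0.635, 0.772, 0.001]
wrist_force: [-0.1, -0.5, -0.2]
width: 0.999
gripper_force: 0.0
```

```bash
python3 -m handwheel '[[[-0.01,0,-0.015],0,1],[[-0.01,0,-0.015],0,1],[[-0.01,0,-0.015],0,-1],[[-0.01,0,-0.015],0,-1],[[-0.01,0,-0.015],0,-1],[[-0.01,0,-0.015],0,-1],[[-0.01,0,-0.015],0,-1],[[-0.01,0,-0.015],0,-1]]' 60
python3 -m handwheel '[[[0,0,0],0,-1],[[0,0,0],0,-1]]'
```

```text
t: 4.32
tcp_pos: [522.1, -54.8, 2.7]
ee_rot: [-0.0, 0.635, 0.772, -0.001]
wrist_force: [-4.6, -1.2, 9.5]
width: 0.41
gripper_force: 58.9
t: 4.58
tcp_pos: [522.1, -54.8, 2.7]
ee_rot: [-0.0, 0.635, 0.772, -0.001]
wrist_force: [-5.3, -2.1, 10.5]
width: 0.41
gripper_force: 58.8
```

```bash
python3 -m handwheel '[[[0,0,0.03],0,-1],[[0,0,0.08],0,-1],[[0,0,0.15],0,-1],[[0,0,0.22],0,-1],[[0,0,0.27],0,-1],[[0,0,0.27],0,-1],[[0,0,0.27],0,-1]]'
python3 - <<'E'
from h import *
im=vision.camera('wrist')[:,:,::-1];cv2.imwrite('pics/w3.png',im)
E
```

```text
t: 5.45
tcp_pos: [522.6, -54.4, 82.3]
ee_rot: [-0.0, 0.635, 0.772, -0.0]
wrist_force: [0.5, 0.1, -2.4]
width: 0.406
gripper_force: 61.1
```

View pics/w3.png

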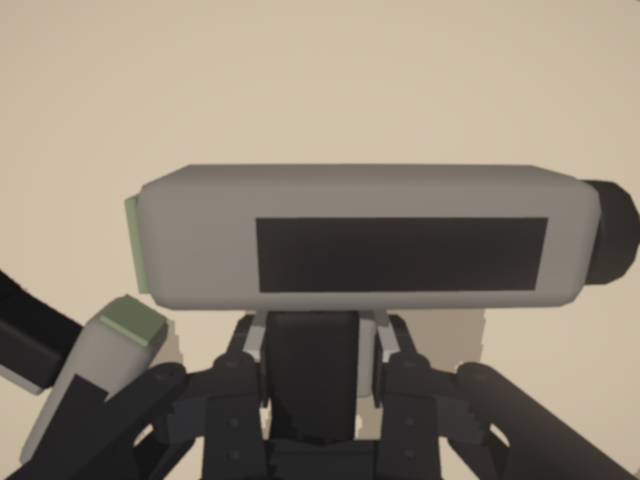

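The thermometer is held straight with its head along the closing line and the trigger pressed in. Now I'll swing it to aim at the bottle.

```bash
python3 -m handwheel '[[[-0.03,-0.02,0],-0.05,-1],[[-0.06,-0.04,0],-0.1,-1],[[-0.09,-0.06,0],-0.15,-1],[[-0.11,-0.08,0],-0.2,-1],[[-0.14,-0.1,0],-0.25,-1],[[-0.16,-0.12,0],-0.3,-1],[[-0.18,-0.14,0],-0.35,-1],[[-0.19,-0.15,0],-0.38,-1]]'
python3 -m handwheel '[[[-0.01,-0.01,0],-0.04,-1],[[-0.02,-0.02,0],-0.07,-1],[[-0.02,-0.02,0],-0.098,-1],[[-0.02,-0.02,0],-0.098,-1],[[-0.02,-0.02,0],-0.098,-1],[[-0.02,-0.02,0],-0.098,-1],[[-0.02,-0.02,0],-0.098,-1]]'
python3 - <<'E'
from h import *
s=ctrl.get_state();np.save('s4.npy',s,allow_pickle=True);print(s['tcp_pos'],s['ee_rot'],np.abs(s['qd']).max(),s['qpos'][5])
for n in('wrist','top','scene'): cv2.imwrite(f'pics/{n}4.png',vision.camera(n)[:,:,::-1])
t=cv2.imread('pics/top4.png');q=cv2.imread('pics/scene4.png');w=cv2.imread('pics/wrist4.png')
c=np.vstack([cv2.resize(t[180:330,280:480],(400,300)),cv2.resize(q[180:360,150:390],(400,300))])
cv2.imwrite('pics/m4.png',np.hstack([c,np.vstack([cv2.resize(w,(400,300)),np.zeros((300,400,3),np.uint8)])]))
E
```

```text
t: 6.5
tcp_pos: [464.9, -99.5, 81.9]
ee_rot: [-0.001, 0.96, 0.28, -0.001]
wrist_force: [-0.9, 0.2, -3.4]
width: 0.411
gripper_force: 61.1
t: 7.38
tcp_pos: [460.1, -105.4, 82.8]
ee_rot: [-0.0, 0.991, 0.132, -0.0]
wrist_force: [0.3, -0.6, -3.3]
width: 0.41
gripper_force: 61.1
[ 460.13695951 -105.43294168   82.75965745] [-1.59449753e-05  9.91306605e-01  1.31572087e-01 -3.79025836e-05] 0.0029213519162850526 2.6524354147588713
```

View pics/m4.png

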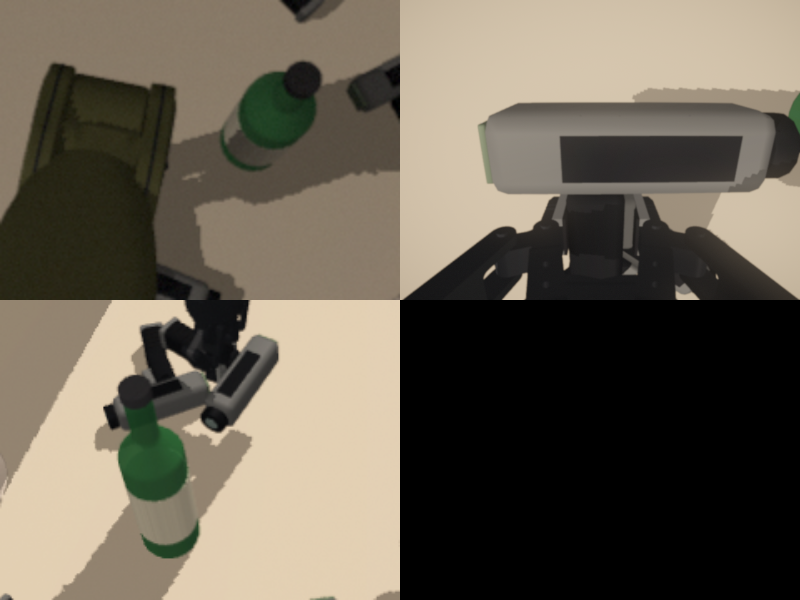

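The top crop hides the thermometer under the arm. The scene crop shows the lens at about (277,252), facing the bottle, whose base front is at about (252,334). I'll check these by rays.

```bash
python3 - <<'E'
from h import *
s=np.load('s4.npy',allow_pickle=True).item()
a=np.radians(2*np.degrees(np.arctan2(s['ee_rot'][2],s['ee_rot'][1]))-90);u=np.array([np.cos(a),np.sin(a)]);v=np.array([-u[1],u[0]])
L=s['tcp_pos'][:2]+95.5*u+43*v
print('deg',np.degrees(a),'lens pred',L,'scene',onz('scene',[[277,252]],104),onz('scene',[[277,252]],100))
# bottle: tangent planes in both undisturbed views, label/body edges near z=95
for n,f in(('scene','scene0'),('top','top0')):
  im=cv2.imread(f'pics/{f}.png');hsv=cv2.cvtColor(im,cv2.COLOR_BGR2HSV)
  m=cv2.inRange(hsv,(45,60,20),(90,255,255));k,l,st,c=cv2.connectedComponentsWithStats(m)
  for i in np.argsort(-st[1:,4])[:3]+1: print(n,st[i],c[i].round(1))
front=onz('scene',[[252,333.6]],0)[0,:2];o=ray('scene',[[252,333]])[0][:2]
d=(front-o)/np.linalg.norm(front-o);print('base centre',front+37.5*d)
for B in (np.array([557,-300]),front+37.5*d): r=B-L;print('x',r@u,'y',r@v)
E
```

```text
deg -74.87910668603539 lens pred [ 526.55999637 -186.40966781] scene [[ 525.2059128  -185.27013273  104.        ]] [[ 522.76515486 -183.40659954  100.        ]]
scene [ 221  240   42   61 1730] [240.4 273.7]
scene [235 313  34  22 259] [253.5 327.2]
scene [437  12   2   5   9] [437.6  13.8]
top [ 399  216   39   38 1013] [416.9 236. ]
top [391 247  18  18  56] [397.4 258.6]
top [458 230   3   2   3] [459.  230.3]
base centre [ 547.57149564 -305.91900853]
x 117.5980336423042 y -0.24468625865855453
x 120.85262452837027 y -10.890765098636253
```

```bash
python3 - <<'E'
from h import *
def az(n,uv): d=ray(n,uv)[1]; return np.degrees(np.arctan2(d[:,1],d[:,0]))
im=cv2.imread('pics/scene0.png')
hsv=cv2.cvtColor(im,cv2.COLOR_BGR2HSV);m=cv2.inRange(hsv,(45,60,20),(90,255,255))
m[:313]=0; m[:,:225]=0; m[:,280:]=0
y,x=np.nonzero(m); A=az('scene',np.c_[x,y].astype(float))
m2=cv2.inRange(hsv,(45,60,20),(90,255,255));m2[:272]=0;m2[302:]=0;m2[:,:215]=0;m2[:,280:]=0
y,x=np.nonzero(m2);A2=az('scene',np.c_[x,y].astype(float))
o=ray('scene',[[0,0]])[0][:2]; 
for Q in(A,A2):
  lo,hi=Q.min(),Q.max();print('scene az',lo,hi,'mid',(lo+hi)/2,'dist',37.5/np.sin(np.radians(hi-lo)/2))
t=cv2.cvtColor(cv2.imread('pics/top0.png'),cv2.COLOR_BGR2HSV);m=cv2.inRange(t,(45,60,20),(90,255,255));m[:210]=0;m[:,:388]=0;m[:,445:]=0
y,x=np.nonzero(m);T=az('top',np.c_[x,y].astype(float));print('top az',T.min(),T.max(),(T.min()+T.max())/2,37.5/np.sin(np.radians(np.ptp(T))/2))
p=ray('top',[[0,0]])[0][:2]
for q in((A.min()+A.max())/2,(A2.min()+A2.max())/2):
  a,b=np.radians(q),np.radians((T.min()+T.max())/2)
  k=np.linalg.solve(np.c_[[np.cos(a),np.sin(a)],[-np.cos(b),-np.sin(b)]],p-o);print(o+k[0]*np.array([np.cos(a),np.sin(a)]))
print('cap az',az('scene',[[231,232]]),az('top',[[431.5,219.5]]))
E
```

```text
scene az 146.86237771632548 155.14770886089943 mid 151.00504328861246 dist 519.1017438613808
scene az 146.74552306635812 155.14230521757358 mid 150.94391414196585 dist 512.2237661233124
top az -48.62536772611025 -35.90051935547743 -42.26294354079384 338.39520299791076
[ 561.54135955 -304.09070312]
[ 559.82205772 -302.52829029]
cap az [150.75475773] [-42.43917365]
```

```bash
python3 -m handwheel '[[[0,0,0],0,-1],[[0,0,0],0,-1]]'; python3 -c "
from plant import ctrl
print(ctrl.hand_in())"
```

```text
t: 7.78
tcp_pos: [460.2, -105.5, 82.8]
ee_rot: [0.0, 0.991, 0.131, 0.0]
wrist_force: [0.2, -0.3, -2.1]
width: 0.404
gripper_force: 61.1
the job is handed in; nothing more can be done
None
```

I handed the job in at about 7.8 s with the leftmost thermometer held about 10 cm up, its lens about 82 mm from the wine bottle's glass, aimed within about 2 mm of its axis, and the trigger fully in judging by the finger opening; hand_in returned no verdict.

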